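# Clip a glaze sample tile into the spring holder of a sloped stand

## Robot

A 7-joint arm with a two-finger parallel gripper is mounted at the origin on the work surface. World frame = base frame: x ahead of the robot, y to its left, z up, the work surface at z = 0. Lengths are in mm, angles in rad, forces in N, time in s.
With the tool pointing down it reaches from about 400 to 875 mm from the base axis. Payload 4.4 kg.
Tool frame: the origin (TCP) lies midway between the tips of the shut fingers; the grasp point (between the pads) lies behind it (ctrl.grip_point_offset is the x of the grasp point in the tool frame, in mm); x points along the fingers, z is the direction in which the jaws open and shut, and the axes are right-handed (so a half turn about x gives the same grasp; the last joint's range is limited). The gripper opens to 85 mm and grips with 20 to 120 N. Pads are 22 mm wide; open, the fingers measure 114 mm over their backs; the gripper's body (76 mm by 85 mm) begins 54 mm behind the grasp point. The pads swing forward as they close: fully open they stand 13 mm farther back than shut.
Start: joints at [1.137, 0.628, 0.038, 1.517, -0.027, 0.996, -0.02], TCP at [233.744, -606.532, 231.313] pointing down, gripper open.
Joint ranges: [-3.06, 3.06], [-0.37, 2.12], [-1.25, 1.32], [0.18, 2.47], [-1.1, 4.24], [0.23, 1.98], [-2.94, 2.94]. Speed limits (rad/s): [2.57, 2.57, 3.14, 3.14, 3.14, 3.14, 3.14].

## Interface

Orientations are given as [roll, pitch, yaw] about the fixed x, y, z axes, in that order (R = Rz(yaw) Ry(pitch) Rx(roll)).
In Python, from cell import status, eyes, ctrl gives the robot as it stands. The module is installed in compiled form; this text tells all that it offers.
- The arm moves only by the tool apply_moves, never from a script. Its argument "targets" is a list of rows, each a list of 3 entries, a list of its own where there are three numbers: the shift along the tool's x, y, z in mm, then the turn about the tool's x in degrees, then the finger opening in mm, from 0 to 85.4. In form: [[[dx, dy, dz], roll, claw], ...]. A call has 1 to 10 rows; each row shifts and turns the pose as measured when the row begins, along the tool's axes as they then stand; what a row does not reach is not made up. A row lasts 1/8 s, in which the tool goes at most 62.5 mm and 10.7 degrees, less where a joint would pass 70% of its speed; a pose out of reach is approached as far as the arm can. A call is refused whole if a number of a shift passes 62.5 or a number of a turn 10.7, either way. A call with a gripper value outside its range is refused whole. The fingers move at their own pace and stop on an object; the grip force is fixed at half the most. Time passes only in rows, so rows that do not move let the fingers close. It gives the time, the measured TCP pose, the force and the opening at its end, in the units of the state.
- status.read_state(): the state, without advancing time (a new reading comes with each control period).
- eyes.get_image(name): name is "scene" or "top"; returns (picture, depth): 400x640x3 uint8, blue, green, red; 400x640 float32, mm along the optical axis (not along the pixel's ray), 0 where there is no reading.
- eyes.camera_params(name): a dict with "fx", "fy", "cx", "cy" (pixels), "R" (3x3) and "t" (3): a world point X has camera coordinates R X + t. Camera axes: x right, y down, z forward; pixel columns grow to the right and rows downward; lengths in mm; the calibration is good to about 2 mm. A picture is of the moment at which its call begins. camera_params takes no time and is no camera call.
- ctrl.finish_job(): hands the job in, once; it reports no verdict.
The state is a dict: "clock": time; "qpos": joint angles; "qd": joint speeds; "tau": joint torques, N m; "eef_pos": TCP position; "tool_rot": TCP orientation; "force": force on the tool from outside, world axes, zero at the start; "torque": the same for the moment, N m; "width": finger opening in mm.
Only numpy, scipy, OpenCV 4.12 (cv2) and the standard library are available. Lean on these libraries where they do the work, as an engineer would, in place of code of your own. Each camera call takes 0.05 s, during which the arm holds its last target.

## Task

Take the blue glaze sample tile off the banding wheel and clip it, glazed side up, into the spring holder on the sloped stand: push one short edge under the orange upper jaw and drive that jaw back until the other edge clears the black lower jaw, lower that edge onto the bed, and let the springs centre the tile flat on the bed between both jaws. Leave everything else on the bench where it stands.

Things in the scene. Friction and masses are not known exactly. Their poses are not given: they have to be found in the camera images.
- tile: Rigid ceramic tile 140 x 54 x 10 mm, 0.12 to 0.24 kg, blue with a white stripe across near each short end; both ends are alike, either may go first. Origin: centre of its underside; x along its length, y across, z out of the glazed face. Starts lying glazed side up on the wheel, at any yaw.
- wheel: Banding wheel (fixed, does not turn): aluminium disc 180 mm across, its top 60 mm above the table, on a dark foot. Origin: centre of its foot on the table, z up. The tile starts on it.
- stand: Fixed sloped stand, base 220 x 130 mm. Origin: centre of its base on the table; x level, towards the high end of its slope, which lies away from the robot. It carries the bed, an aluminium bar 30 mm wide and 24 mm thick under the tile and both jaws, on a grey plate 120 mm wide whose top is 24 mm below the bed's. The tile overhangs the bed 12 mm each side.
- seat (a point): Centre of the bed's top, 140 mm straight above the stand's origin: where the centre of the tile's underside belongs. x points up the slope (35 degrees above level), y across, z square out of the slope. Both jaws are 50 mm wide, centred on y = 0; nothing guides the tile sideways. To go in, the tile is held inclined about 12 degrees to the bed, its low edge raised.
- upper_jaw (a joint): Orange sprung jaw at the high end: 0 at rest, to 0.022 m pushed up the slope. Wall facing the tile at seat x = 67 mm plus the value; lip overhangs 8 mm from it (tip at x = 59 mm), underside 12 mm above the bed at the wall, 15.7 at the tip, top 18.5. Spring 2 N plus 0.5 N per mm. Push it back at least 11 mm, better 13 to 17, for the tile to clear the black lip.
- lower_jaw (a joint): Black sprung jaw at the low end: 0 at rest, to only 0.006 m pushed down the slope. Wall at seat x = -67 mm minus the value; lip overhangs 5 mm (tip at x = -62 mm), underside 12 mm above the bed at the wall, 14.3 at the tip, top 17.5. Same spring: let go, the tile slides down and is centred with each jaw about 3 mm back.
- white_pot: Bystander, to be left alone: white ceramic pot, 90 mm across, 80 high. Origin: centre of its underside.
- blue_pot: Bystander, to be left alone: blue pot, 96 mm across, 75 high. Origin: centre of its underside.
- green_bowl: Bystander, to be left alone: green bowl, 120 mm across, 60 high. Origin: centre of its underside.
- glaze_jar_a: Bystander, to be left alone: red jar with white cap, 64 mm across, 90 high. Origin: centre of its underside.
- glaze_jar_b: Bystander, to be left alone: grey jar with black cap, 64 mm across, 90 high. Origin: centre of its underside.
- brush: Bystander, to be left alone: brush 160 mm long lying on the table. Origin: underside, about mid-length.
- kiln_prop: Bystander, to be left alone: terracotta cylinder 36 mm across, 55 high, standing between the stand and the wheel. Origin: centre of its underside.
Mind the look-alikes: they are no part of the job. Of the things shaped like the tile, the ceramic one is meant.

How it is judged (in metres and radians):
On the way:
1. the tile, in the holder, has driven the orange upper jaw back at least 8 mm (value of joint upper_jaw above 0.008 m and distance between tile and seat below 0.06 m), for 0.1 s.
At the end, for the whole second after the job is handed in: Tile glazed side up, flat on the bed under both jaws, released and at rest, both jaws pushed back at least 0.8 mm; its centre within 3 mm of the seat along the slope, 8 mm across, 2.5 mm in height; square to the holder within 0.05 rad and flat within 0.04 rad (x of tile in the frame of seat between -0.003 and 0.003 m and y of tile in the frame of seat between -0.008 and 0.008 m and z of tile in the frame of seat between -0.0025 and 0.0025 m and angle between the x axis of tile and the x axis of seat, either way round below 0.05 rad and angle between the z axis of tile and the z axis of seat, either way round below 0.04 rad and value of joint each of upper_jaw, lower_jaw above 0.0008 m and linear speed of tile below 0.01 m/s); the robot touches nothing.
It fails at once if another thing on the bench is moved by more than 20 mm (distance of any of white_pot, blue_pot, green_bowl, glaze_jar_a, glaze_jar_b, brush, kiln_prop from where it was at the start of the episode above 0.02 m).
It also fails if it takes over 51 s, if anything falls off the work surface, if the arm or the gripper's body presses on something with over 40 N, if the wrist force passes 120 N, or if a joint passes its speed limit or range.

## Working session

There is one attempt and no reset: what is moved stays moved. The work goes in short steps, Python scripts to look and compute and a tool call to move; the robot and the scene stay as the last step left them, time stands still between calls to the robot, and variables do not carry over. Pictures are saved under pics/ and viewed, and the job is handed in when it is done.

Besides the shell and the picture viewer there is one more tool, called after "Emit:" in YAML: its name, and indented under it one key for each argument. apply_moves: Moves the arm, as the interface text tells. Its arguments: {"type":"object","properties":{"targets":{"type":"array"}},"required":["targets"]}

```bash
mkdir -p pics; ls; python3 - <<'E'
from cell import status, eyes, ctrl
import cv2,numpy as np
s=status.read_state(); print(s, ctrl.grip_point_offset)
for n in ("scene","top"):
    p,d=eyes.get_image(n); cv2.imwrite(f"pics/{n}0.png",p); np.savez(f"{n}0.npz",p=p,d=d); print(n,eyes.camera_params(n))
E
```

```text
pics
{'clock': 0.0, 'qpos': array([ 1.13720752,  0.6293191 ,  0.03845375,  1.51841091, -0.02696245,
        0.99630582, -0.02000452]), 'qd': array([ 0.00071459, -0.00040158, -0.00125733,  0.00207453,  0.00175458,
       -0.00019139,  0.00022905]), 'tau': array([-9.12965952e-04, -5.63407195e+01,  1.22581366e+00, -1.93451107e+01,
        1.11070729e-02,  1.03710510e-02,  5.90374512e-06]), 'eef_pos': array([ 233.48550438, -605.92214857,  230.39312253]), 'tool_rot': array([-3.1086373 ,  1.56887134,  1.97154588]), 'force': array([-0.09434391, -0.18082566,  0.74559941]), 'torque': array([-0.03689637, -0.05494518,  0.03229586]), 'width': 85.5922498779901} -18.700000000000003
scene {'fx': 450.1628647423578, 'fy': 450.1628647423578, 'cx': 323.40548432555744, 'cy': 199.01027009200902, 'R': array([[ 0.73273664,  0.68037035,  0.01389996],
       [ 0.43206514, -0.44934531, -0.78192615],
       [-0.52575349,  0.57895163, -0.62321608]]), 't': array([-416.16797893, -145.24433524, 1658.12899354])}
top {'fx': 503.56913144404376, 'fy': 503.56913144404376, 'cx': 317.4740218441387, 'cy': 204.36100418035522, 'R': array([[ 0.02651633, -0.99956389,  0.01299658],
       [-0.99875558, -0.02703977, -0.04190635],
       [ 0.0422395 , -0.01186921, -0.99903701]]), 't': array([  -7.67241191,  560.70117838, 1694.76107513])}
```

View pics/scene0.png

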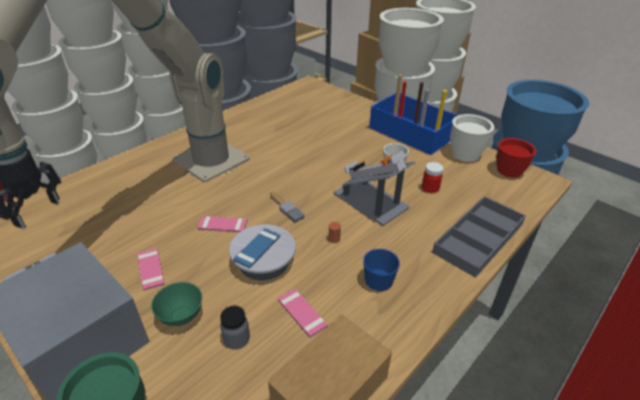

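View pics/top0.png

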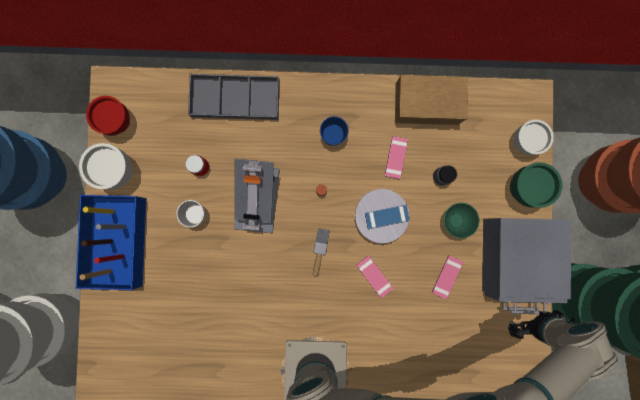

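The scene view shows a blue tile with white stripes on the disc at (260,247), and the top view has it at (387,217). The pink striped tiles are at (397,157), (375,277) and (447,277) in the top view, lying on the table. The one on the wheel is blue, as the task describes. The stand is at about (255,195) in the top view, orange jaw at (252,181) and black jaw at (252,217). Next I'll confirm with a crop and measure.

```bash
cat > h.py <<'E'
import numpy as np,cv2
from cell import eyes
def world(n,u,v,d):
    c=eyes.camera_params(n);u=np.asarray(u,float);v=np.asarray(v,float)
    pc=np.stack([(u-c['cx'])/c['fx']*d,(v-c['cy'])/c['fy']*d,np.ones_like(u)*d],-1)
    return (pc-c['t'])@np.array(c['R'])
def ray(n,u,v,z):
    c=eyes.camera_params(n);R=np.array(c['R']);o=-R.T@c['t']
    u=np.asarray(u,float);v=np.asarray(v,float)
    dd=np.stack([(u-c['cx'])/c['fx'],(v-c['cy'])/c['fy'],np.ones_like(u)],-1)@R
    return o+dd*((z-o[2])/dd[...,2])[...,None]
E
python3 - <<'E'
from h import *
t=np.load('top0.npz');s=np.load('scene0.npz')
a=cv2.resize(t['p'][150:260,340:440],None,fx=4,fy=4);b=cv2.resize(t['p'][140:250,215:295],None,fx=4,fy=4)
cv2.imwrite('pics/crop1.png',np.hstack([a,b]))
c=cv2.resize(s['p'][130:230,320:440],None,fx=4,fy=4,interpolation=cv2.INTER_CUBIC);cv2.imwrite('pics/crop2.png',c)
for n,i,box in(('top',t,(345,420,185,245)),('scene',s,(225,300,225,280))):
    p=i['p'];x0,x1,y0,y1=box
    hsv=cv2.cvtColor(p,cv2.COLOR_BGR2HSV)
    m=np.zeros(p.shape[:2],np.uint8);H=hsv[y0:y1,x0:x1]
    blue=(H[...,0]>95)&(H[...,0]<125)&(H[...,1]>110)
    m[y0:y1,x0:x1]=blue
    v,u=np.nonzero(m);d=i['d'][v,u];w=world(n,u,v,d);print(n,len(u),'depth z',np.median(w[:,2]),np.median(w,0))
    cnt=max(cv2.findContours(m,0,1)[0],key=cv2.contourArea)
    P=ray(n,cnt[:,0,0],cnt[:,0,1],70.)
    print('blue rect',cv2.minAreaRect(P[:,:2].astype(np.float32)))
# disc top
p=t['p'];hsv=cv2.cvtColor(p,cv2.COLOR_BGR2HSV)
w=world('top',*np.meshgrid(np.arange(640),np.arange(400)),t['d'])
wt=w
m=((wt[...,2]>63.5)&(wt[...,2]<80)).astype(np.uint8);m[:, :345]=0;m[:,425:]=0;m[:180]=0;m[250:]=0
v,u=np.nonzero(m);print('tile by height',len(u),np.median(wt[v,u,2]),cv2.minAreaRect(wt[v,u,:2].astype(np.float32)))
# jaws
for n,i,box in(('top',t,(230,285,150,240)),('scene',s,(330,420,135,225))):
    p=i['p'];x0,x1,y0,y1=box;hsv=cv2.cvtColor(p,cv2.COLOR_BGR2HSV)
    W=world(n,*np.meshgrid(np.arange(640),np.arange(400)),i['d'])
    for nm,mm in(('orange',(hsv[...,0]<15)&(hsv[...,1]>150)),('black',hsv[...,2]<45)):
        k=np.zeros(mm.shape,bool);k[y0:y1,x0:x1]=mm[y0:y1,x0:x1]
        v,u=np.nonzero(k)
        if len(u):
            q=W[v,u];print(n,nm,len(u),'px',u.mean(),v.mean(),'med',np.median(q,0),'min',q.min(0),'max',q.max(0))
E
```

```text
top 420 depth z 70.74069339064914 [ 524.70475842 -219.94312683   70.74069339]
blue rect ((524.64501953125, -220.73191833496094), (48.121971130371094, 79.3956069946289), 12.824847221374512)
scene 438 depth z 70.6779592049903 [ 532.7272114  -226.28346793   70.6779592 ]
blue rect ((529.587890625, -219.10140991210938), (49.79830551147461, 78.61878967285156), 11.266066551208496)
tile by height 984 69.01790006470398 ((527.9171142578125, -203.54055786132812), (172.28805541992188, 172.61865234375), 11.60589599609375)
top orange 112 px 251.85714285714286 179.03571428571428 med [624.36436691 210.22447949 192.72728027] min [612.90419817 185.50796502 180.12385796] max [637.33778516 234.93963931 202.52843088]
top black 70 px 252.81428571428572 213.85714285714286 med [513.03855352 215.63109143 113.33983977] min [504.44879369 156.87428941  15.13613726] max [645.88453598 242.20041291 123.94141959]
scene orange 49 px 373.40816326530614 174.55102040816325 med [621.46719806 192.79276909 190.41011673] min [452.2313625   -4.0455928   -1.24635069] max [637.60523702 445.93971046 196.92365273]
scene black 21 px 358.04761904761904 166.38095238095238 med [517.68416432 214.23367194 110.46863311] min [513.32486616 194.73602073 105.91786818] max [521.54005453 235.24993456 114.68473866]
```

View pics/crop1.png

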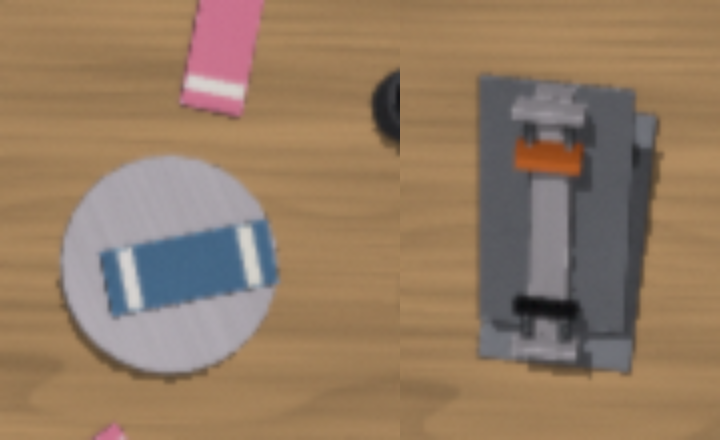

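View pics/crop2.png

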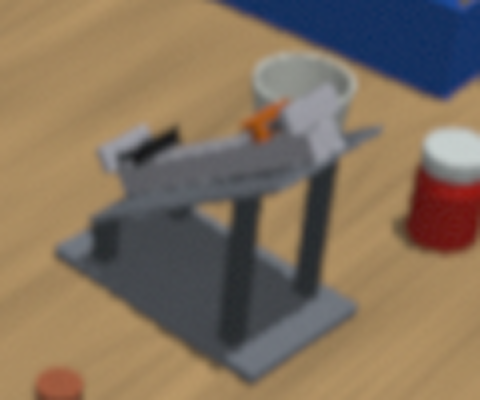

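The crop shows the blue ceramic tile lying on the disc, and the pink ones lie on the table. Next I'll take precise poses for tile, disc and holder, the clearance along the path, and the tool axes.

```bash
python3 - <<'E'
from h import *
from cell import status
from scipy.spatial.transform import Rotation as Ro
st=status.read_state();print('tool axes cols\n',Ro.from_euler('xyz',st['tool_rot']).as_matrix().round(3))
t=np.load('top0.npz');p=t['p'];U,V=np.meshgrid(np.arange(640),np.arange(400));W=world('top',U,V,t['d'])
hsv=cv2.cvtColor(p,cv2.COLOR_BGR2HSV)
# disc + tile
wood=(hsv[...,1]>70)&(hsv[...,0]<25)
box=(U>350)&(U<415)&(V>185)&(V<250)
blue=(hsv[...,0]>95)&(hsv[...,0]<125)&(hsv[...,1]>90)&box
print('disc z',np.median(W[box&(W[...,2]>50)&~blue][:,2]))
white=(hsv[...,2]>190)&(hsv[...,1]<40)&box
m=(blue|white).astype(np.uint8);print(blue.sum(),white.sum())
m=cv2.morphologyEx(m,cv2.MORPH_CLOSE,np.ones((3,3)))
cnt=max(cv2.findContours(m,0,1)[0],key=cv2.contourArea)[:,0]
print('tile',cv2.minAreaRect(ray('top',cnt[:,0],cnt[:,1],70.)[:,:2].astype(np.float32)))
d=((W[...,2]>52)&(W[...,2]<80)&box).astype(np.uint8)
cnt=max(cv2.findContours(d,0,1)[0],key=cv2.contourArea)[:,0]
print('disc',cv2.minEnclosingCircle(ray('top',cnt[:,0],cnt[:,1],60.)[:,:2].astype(np.float32)))
# stand
def plane(q):
    for _ in range(4):
        A=np.c_[q[:,:2],np.ones(len(q))];c=np.linalg.lstsq(A,q[:,2],rcond=None)[0];r=q[:,2]-A@c;q=q[abs(r)<2.5*max(r.std(),.5)]
    return c,len(q),r.std()
sel=(V>186)&(V<211)&(U>248)&(U<257);c,n,s=plane(W[sel]);print('bed',c,n,s,'slope',np.degrees(np.arctan(np.hypot(c[0],c[1]))),'yaw',np.degrees(np.arctan2(c[1],c[0])))
sel=(V>175)&(V<215)&(U>239)&(U<244)|(V>175)&(V<215)&(U>264)&(U<270);c2,n,s=plane(W[sel]);print('plate',c2,n,s,'slope',np.degrees(np.arctan(np.hypot(c2[0],c2[1]))),'yaw',np.degrees(np.arctan2(c2[1],c2[0])))
# residual vs bed plane: bed edges per row
R=W[...,2]-(W[...,0]*c[0]+W[...,1]*c[1]+c[2])
pts=[]
for v in range(186,211,2):
    g=[u for u in range(240,266) if abs(R[v,u])<8]
    L=W[v,g[0]-0];Q=W[v,g[-1]];pts.append([(L[0]+Q[0])/2,(L[1]+Q[1])/2,L[1]-Q[1]])
pts=np.array(pts);print(pts.round(1));k=np.polyfit(pts[:,0],pts[:,1],1);print('bed centreline y=',k,np.degrees(np.arctan(k[0])))
bx=(U>230)&(U<285)&(V>150)&(V<240)
for nm,mm in(('orange',(hsv[...,0]<15)&(hsv[...,1]>150)&bx&(W[...,2]>150)),('black',(hsv[...,2]<50)&bx&(R>3)&(V>205)&(V<225))):
    q=W[mm];print(nm,len(q),cv2.minAreaRect(q[:,:2].astype(np.float32)),np.percentile(R[mm],[5,50,95]),q.mean(0))
# plate outline
pl=((W[...,2]-(W[...,0]*c2[0]+W[...,1]*c2[1]+c2[2])>-6)&(U>232)&(U<276)&(V>155)&(V<222)&~wood)
q=W[pl];print('plate rect',cv2.minAreaRect(q[:,:2].astype(np.float32)))
# heights on path
zz=W[...,2];print('grey box top',np.median(zz[230:290,490:560]), 'max region y<0', np.nanmax(zz[100:245,340:470]),np.nanmax(zz[150:245,230:340]))
E
```

```text
tool axes cols
 [[-0.001  0.933  0.36 ]
 [ 0.002  0.36  -0.933]
 [-1.    -0.    -0.002]]
disc z 60.791941488398066
489 85
tile ((524.9103393554688, -220.42791748046875), (51.32412338256836, 136.77365112304688), 12.82636547088623)
disc ((526.9070434570312, -205.47100830078125), 90.37074279785156)
bed [ 7.26794633e-01 -8.92618711e-02 -2.58272495e+02] 185 3.3884885788731247 slope 36.21365838356017 yaw -7.001763804465959
plate [ 7.06475624e-01 -5.49316549e-02 -2.83951111e+02] 339 3.2939400392735663 slope 35.32169135659817 yaw -4.446058821853124
[[605.7 211.4  27.1]
 [599.7 213.2  25. ]
 [593.8 213.5  25.8]
 [587.9 212.2  27.3]
 [581.9 212.4  27. ]
 [575.8 214.2  24.8]
 [569.7 214.5  25.9]
 [563.7 214.8  25.5]
 [557.6 215.2  24.6]
 [551.6 217.7  29.6]
 [545.4 217.8  30. ]
 [539.2 218.1  29.2]
 [532.8 217.9  28.5]]
bed centreline y= [-9.36077044e-02  2.68162563e+02] -5.347743031810237
orange 112 ((625.287841796875, 210.37420654296875), (49.674072265625, 22.900259017944336), 86.70881652832031) [ 3.53649567 16.00232879 24.79241909] [624.48402314 210.35503427 192.49950463]
black 71 ((510.7008056640625, 219.47470092773438), (49.32218551635742, 16.111309051513672), 86.77984619140625) [ 9.1301536  19.78521983 25.19395794] [511.71257563 218.78793616 112.91902715]
plate rect ((585.6881103515625, 147.20663452148438), (251.23077392578125, 188.11566162109375), 86.29891204833984)
grey box top 159.6137566935247 max region y<0 1716.725692424142 1716.725692424142
```

```bash
python3 - <<'E'
from h import *
t=np.load('top0.npz');p=t['p'].astype(float)
# average a few more frames? use one; orange-ness and darkness profiles
g=p.mean(2); org=p[...,2]-p[...,0]
def edge(prof,lo,hi,sign):
    d=np.diff(prof[lo:hi+1])*sign;i=int(np.argmax(d));k=np.clip(d[max(0,i-1):i+2],0,None);return lo+ (np.arange(max(0,i-1),max(0,i-1)+len(k))*k).sum()/k.sum()+.5
O=[];B=[]
for u in range(246,260):
    O.append((u,edge(org[:,u],178,190,-1)))
    B.append((u,edge(g[:,u],208,218,-1)))
O=np.array(O);B=np.array(B)
PO=ray('top',O[:,0],O[:,1],189.);PB=ray('top',B[:,0],B[:,1],118.8)
for nm,P in(('orange tip',PO),('black tip',PB)):
    k=np.polyfit(P[:,1],P[:,0],1);r=P[:,0]-np.polyval(k,P[:,1]);print(nm,np.median(P,0),'yaw',-np.degrees(np.arctan(k[0])),r.std(), P[:,0].round(1))
# lateral edges of jaws
def lat(img,rows,s,z):
    L=[];
    for v in rows: L.append(( edge(img[v],242,250,s),edge(img[v],254,265,-s),v))
    L=np.array(L);a=ray('top',L[:,0],L[:,2],z);b=ray('top',L[:,1],L[:,2],z);print(L.round(2)[:,:2].tolist(),'mid',((a+b)/2).mean(0),'w',(a-b)[:,1].mean())
lat(org,range(178,182),1,191.)
lat(g,range(213,216),-1,115.)
# bed edges: rows, with plane z guess, by gradient
E=[]
for v in range(188,209):
    a=edge(g[v],243,251,1);b=edge(g[v],254,263,-1);E.append((v,a,b))
E=np.array(E);print(E.round(1).tolist())
# intersect with bed plane z=140+tan35*(x-xs) iter
for it in range(1):
    L=[];xs=573
    for v,a,b in E:
        o=[]
        for u in(a,b):
            z=140.
            for _ in range(20):
                P=ray('top',u,v,z);z=140+.7002*((P[0]-xs)*np.cos(.073)-(P[1]-214)*np.sin(.073))
            o.append(P)
        L.append(np.r_[(o[0]+o[1])/2,o[0][1]-o[1][1],o[0][:2],o[1][:2]])
    L=np.array(L);print('w',L[:,3].round(1))
    for c in((0,1),(4,5),(6,7)):
        k=np.polyfit(L[:,c[0]],L[:,c[1]],1);print('yaw',np.degrees(np.arctan(k[0])),'y@573',np.polyval(k,573))
E
```

```text
orange tip [613.96327057 208.48879221 189.        ] yaw -3.9800365693463187 0.3144994444308042 [615.  614.4 614.6 614.7 614.4 614.3 613.9 614.  614.  613.6 612.7 612.3
 612.3 612.4]
black tip [518.88634416 213.58084676 118.8       ] yaw -4.25997216560938 0.37812693111553575 [520.9 520.6 520.4 520.7 520.8 519.3 518.9 518.9 518.7 518.4 518.6 518.5
 518.1 518.2]
[[243.29, 260.18], [243.28, 259.87], [243.27, 259.75], [243.29, 259.69]] mid [623.18304325 211.34475846 191.        ] w 50.22254095947854
[[243.37, 257.75], [243.29, 257.78], [242.85, 259.22]] mid [519.97627475 219.7329029  115.        ] w 47.78161432839891
[[188.0, 247.4, 256.6], [189.0, 247.5, 256.6], [190.0, 247.4, 256.5], [191.0, 247.4, 256.6], [192.0, 247.4, 256.5], [193.0, 247.5, 256.5], [194.0, 247.4, 256.6], [195.0, 247.5, 256.6], [196.0, 247.6, 256.6], [197.0, 247.4, 256.5], [198.0, 247.4, 256.6], [199.0, 247.3, 256.6], [200.0, 247.2, 256.6], [201.0, 247.2, 256.6], [202.0, 247.2, 256.5], [203.0, 247.2, 256.5], [204.0, 247.1, 256.7], [205.0, 247.1, 256.7], [206.0, 247.2, 256.6], [207.0, 246.9, 256.3], [208.0, 247.2, 256.2]]
w [28.5 28.4 28.4 28.5 28.5 28.4 29.1 28.6 28.3 28.7 28.9 29.4 29.6 29.6
 29.6 29.5 30.3 30.4 30.1 29.9 28.8]
yaw -3.702892788013784 y@573 214.61163784887356
yaw -4.522464658410148 y@573 229.09393250097253
yaw -2.8807265851123134 y@573 200.1195341737795
```

Measured poses:
- **Tile:** centre about (526,-220), long axis at yaw -77.2°, top at z=70.
- **Disc:** centre (527,-205), z 60.
- **Seat:** about (576.5,214.5,140), yaw about -4.1°. The bed and jaw readings agree within 2–3 mm.

First I'll rise and turn the jaws across the tile, which is +81.7° in world yaw.

Emit:
apply_moves:
  targets:
    - [[-50,0,0],-10.2,85]
    - [[-40,0,0],-10.2,85]
    - [[0,0,0],-10.2,85]
    - [[0,0,0],-10.2,85]
    - [[0,0,0],-10.2,85]
    - [[0,0,0],-10.2,85]
    - [[0,0,0],-10.2,85]
    - [[0,0,0],-10.2,85]

```text
clock: 1.1
eef_pos: [232.6, -603.8, 318.9]
tool_rot: [1.798, 1.56, 2.066]
force: [0.5, 0.0, -0.3]
width: 85.1
```

```bash
cat > go.py <<'E'
import sys,numpy as np
from cell import status
from scipy.spatial.transform import Rotation as Ro
s=status.read_state();M=Ro.from_euler('xyz',s['tool_rot']).as_matrix()
yz=np.degrees(np.arctan2(M[1,2],M[0,2]))
print('clk',round(s['clock'],2),'pos',s['eef_pos'].round(1),'zyaw',yz.round(2),'xaxis',M[:,0].round(3),'F',s['force'].round(1),'w',round(s['width'],1),'q',s['qpos'].round(2))
a=list(map(float,sys.argv[1:]))
if len(a)>=3: print('shift tool',(M.T@(np.array(a[:3])-s['eef_pos'])).round(1))
if len(a)>3:
    print('roll needed',round(-((a[3]-yz+180)%360-180),2))
E
python3 go.py 526 -220 300 12.8
```

```text
clk 1.1 pos [ 232.6 -603.8  318.9] zyaw 15.36 xaxis [-0.005  0.01  -1.   ] F [ 0.5  0.  -0.3] w 85.1 q [ 1.35  0.57 -0.34  1.39  0.19  1.22  1.27]
shift tool [ 21.1 292.1 384.6]
roll needed 2.56
```

Emit:
apply_moves:
  targets:
    - [[0,32,42],1.3,85]
    - [[0,32,42],1.3,85]
    - [[0,32,42],0,85]
    - [[0,32,42],0,85]
    - [[5,32,42],0,85]
    - [[5,32,42],0,85]
    - [[5,32,42],0,85]
    - [[5,32,42],0,85]
    - [[0,32,42],0,85]
    - [[0,0,0],0,85]

```text
clock: 2.35
eef_pos: [541.4, -226.2, 294.9]
tool_rot: [1.936, 1.552, 2.155]
force: [-0.3, -0.6, 0.7]
width: 84.7
```

```bash
python3 go.py 526 -220 130 12.8
```

```text
clk 2.35 pos [ 541.4 -226.2  294.9] zyaw 12.53 xaxis [-0.01   0.015 -1.   ] F [-0.3 -0.6  0.7] w 84.7 q [ 0.61  0.5  -0.4   1.59  0.2   1.1   0.38]
shift tool [165.1   6.5 -12.6]
roll needed -0.27
```

Emit:
apply_moves:
  targets:
    - [[55,3,-6],0,85]
    - [[55,3,-6],0,85]
    - [[55,0,0],0,85]
    - [[0,0,0],0,85]

```text
clock: 2.85
eef_pos: [525.6, -223.5, 126.3]
tool_rot: [2.035, 1.555, 2.251]
force: [-1.2, -0.6, 0.4]
width: 85.0
```

```bash
python3 go.py 526 -220 66 12.8; python3 - <<'E'
from h import *
p,d=eyes.get_image('scene');cv2.imwrite('pics/s1.png',cv2.resize(p[120:320,140:400],None,fx=3,fy=3,interpolation=cv2.INTER_CUBIC))
E
```

```text
clk 2.85 pos [ 525.6 -223.5  126.3] zyaw 12.42 xaxis [-0.01   0.012 -1.   ] F [-1.2 -0.6  0.4] w 85.0 q [ 0.57  0.68 -0.33  1.82  0.3   0.71  0.29]
shift tool [60.3  2.5  1.6]
roll needed -0.38
```

View pics/s1.png

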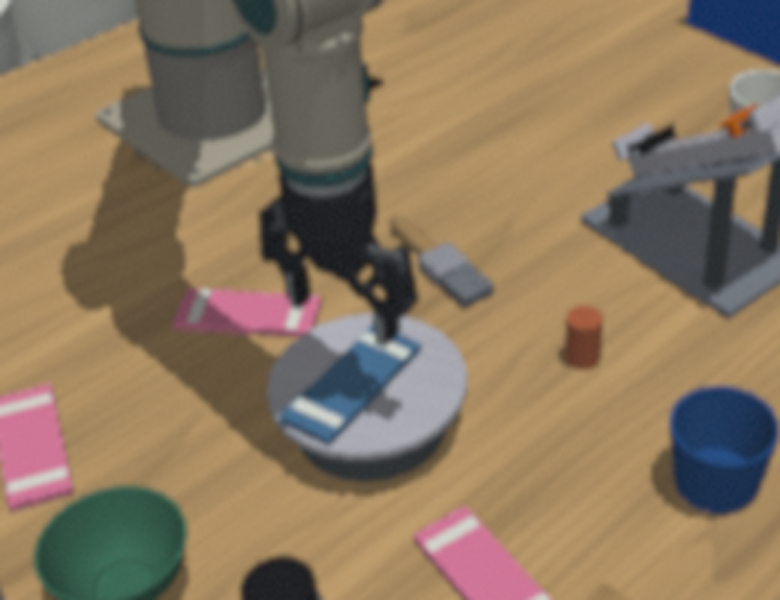

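Emit:
apply_moves:
  targets:
    - [[35,2.5,2],-0.4,85]
    - [[30,0,0],0,85]
    - [[3,0,0],0,85]
    - [[0,0,0],0,85]

```text
clock: 3.4
eef_pos: [537.5, -225.8, 70.4]
tool_rot: [-0.039, 1.557, 0.181]
force: [0.1, 0.4, -0.2]
width: 84.9
```

```bash
python3 go.py 526 -220 58.5 12.8
```

```text
clk 3.4 pos [ 537.5 -225.8   70.4] zyaw 12.62 xaxis [ 0.013  0.002 -1.   ] F [ 0.1  0.4 -0.2] w 84.9 q [ 0.54  0.76 -0.29  1.84  0.35  0.58  0.25]
shift tool [ 11.8   8.2 -10.1]
roll needed -0.18
```

Emit:
apply_moves:
  targets:
    - [[0,8,-10],0,85]
    - [[0,0,0],0,85]

```text
clock: 3.65
eef_pos: [526.6, -220.6, 73.4]
tool_rot: [-0.188, 1.554, 0.032]
force: [0.8, -0.1, -0.8]
width: 84.8
```

```bash
python3 go.py 526 -220 58.5 12.8
```

```text
clk 3.65 pos [ 526.6 -220.6   73.4] zyaw 12.59 xaxis [ 0.017  0.001 -1.   ] F [ 0.8 -0.1 -0.8] w 84.8 q [ 0.53  0.74 -0.28  1.88  0.36  0.55  0.24]
shift tool [14.9  0.8 -0.7]
roll needed -0.21
```

Emit:
apply_moves:
  targets:
    - [[8,0,0],0,85]
    - [[7,0,0],0,85]
    - [[0,0,0],0,85]

```text
clock: 4.03
eef_pos: [527.4, -220.9, 58.2]
tool_rot: [-0.227, 1.552, -0.007]
force: [0.2, -0.2, 0.1]
width: 84.7
```

```bash
python3 go.py 526 -220 58.5 12.8
```

```text
clk 4.03 pos [ 527.4 -220.9   58.2] zyaw 12.59 xaxis [ 0.019 -0.    -1.   ] F [ 0.2 -0.2  0.1] w 84.7 q [ 0.52  0.77 -0.27  1.88  0.37  0.52  0.23]
shift tool [-0.4  1.2 -1.2]
roll needed -0.21
```

Good. Now I'll close on the tile.

Emit:
apply_moves:
  targets:
    - [[0,1,-1],0,60]
    - [[0,0,0],0,52]
    - [[0,0,0],0,45]
    - [[0,0,0],0,40]
    - [[0,0,0],0,40]
    - [[0,0,0],0,40]

```text
clock: 4.78
eef_pos: [526.1, -219.9, 58.3]
tool_rot: [-0.218, 1.553, 0.002]
force: [-0.8, 0.2, 1.1]
width: 52.2
```

```bash
python3 go.py 526 -220 58.5 12.8
```

```text
clk 4.78 pos [ 526.1 -219.9   58.3] zyaw 12.6 xaxis [ 0.018  0.    -1.   ] F [-0.8  0.2  1.1] w 52.2 q [ 0.52  0.76 -0.27  1.89  0.37  0.52  0.23]
shift tool [-0.2 -0.1 -0.1]
roll needed -0.2
```

Emit:
apply_moves:
  targets:
    - [[-15,0,0],0,40]
    - [[-20,0,0],0,40]
    - [[-15,20,0],0,40]
    - [[0,35,0],0,40]
    - [[0,35,0],0,40]
    - [[0,35,0],0,40]
    - [[0,25,0],0,40]
    - [[0,0,0],0,40]

```text
clock: 5.78
eef_pos: [489.8, -62.0, 114.3]
tool_rot: [-0.077, 1.55, 0.148]
force: [-0.3, 0.2, -0.9]
width: 51.9
```

```bash
python3 go.py 496 -68 85 12.8; python3 - <<'E'
from h import *
p,d=eyes.get_image('scene');cv2.imwrite('pics/s2.png',cv2.resize(p[120:320,140:400],None,fx=3,fy=3,interpolation=cv2.INTER_CUBIC))
E
```

```text
clk 5.78 pos [489.8 -62.  114.3] zyaw 12.84 xaxis [ 0.021  0.003 -1.   ] F [-0.3  0.2 -0.9] w 51.9 q [ 0.26  0.6  -0.27  2.07  0.32  0.49 -0.02]
shift tool [29.4 -7.1  4.1]
roll needed 0.04
```

View pics/s2.png

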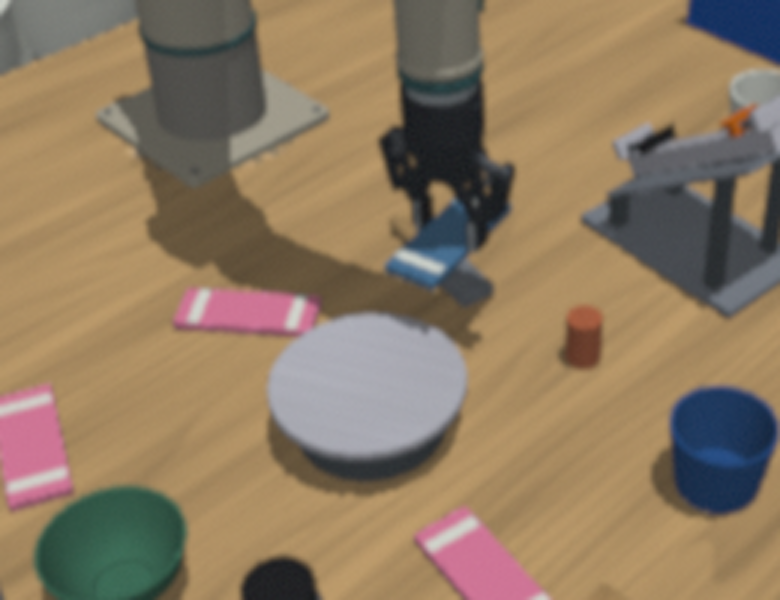

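The tile is held level. The brush lies close to where the low end would dip if I tilted it on the wheel rim, so I'll tilt it on the bed instead. Pressing the high edge on the bed makes the tile pivot between the pads. First I'll check the stand's profile.

```bash
cat >> h.py <<'E'
S0=np.array([576.5,214.5,140.]);yw=np.radians(-4.1);th=np.radians(35)
ex=np.array([np.cos(th)*np.cos(yw),np.cos(th)*np.sin(yw),np.sin(th)]);ey=np.array([-np.sin(yw),np.cos(yw),0]);ez=np.cross(ex,ey)
RS=np.stack([ex,ey,ez],1)
def toseat(P): return (np.asarray(P)-S0)@RS
def fromseat(x,y,z): return S0+RS@np.array([x,y,z],float)
E
python3 - <<'E'
from h import *
for n in('top','scene'):
    t=np.load(n+'0.npz');U,V=np.meshgrid(np.arange(640),np.arange(400));q=toseat(world(n,U,V,t['d']))
    m=(abs(q[...,1])<22)&(abs(q[...,0])<150)&(q[...,2]>-15)&(q[...,2]<80)
    a=q[m];
    print(n);print([(b,len(k),np.percentile(k,[10,50,90]).round(0).tolist()) for b in range(-120,125,8) for k in [a[(a[:,0]>=b)&(a[:,0]<b+8)][:,2]] if len(k)>2])
for nm,a in(('level above',(-10,0,75)),('tilt35',(-22,0,45)),('tilt12',(-22,0,19))):
    print(nm,(fromseat(*a)-[0,0,6.7]).round(1))
E
python3 go.py 489.8 -62 270 85.9
```

```text
top
[(-120, 5, [17.0, 20.0, 23.0]), (-112, 45, [4.0, 18.0, 25.0]), (-104, 53, [-0.0, 13.0, 23.0]), (-96, 17, [-1.0, 3.0, 13.0]), (-88, 16, [10.0, 13.0, 18.0]), (-80, 22, [13.0, 15.0, 18.0]), (-72, 47, [-1.0, 11.0, 18.0]), (-64, 32, [-3.0, 3.0, 19.0]), (-56, 26, [-5.0, -1.0, 5.0]), (-48, 23, [-7.0, -1.0, 3.0]), (-40, 20, [-6.0, 1.0, 5.0]), (-32, 19, [-2.0, 1.0, 5.0]), (-24, 24, [-7.0, -0.0, 4.0]), (-16, 20, [-4.0, 1.0, 4.0]), (-8, 20, [-3.0, 1.0, 5.0]), (0, 20, [-3.0, 1.0, 5.0]), (8, 26, [-4.0, 2.0, 6.0]), (16, 21, [-2.0, 1.0, 4.0]), (24, 22, [-4.0, 1.0, 5.0]), (32, 22, [-4.0, 1.0, 5.0]), (40, 20, [-3.0, 1.0, 6.0]), (48, 3, [3.0, 6.0, 7.0]), (56, 24, [15.0, 18.0, 23.0]), (64, 33, [12.0, 16.0, 21.0]), (72, 60, [1.0, 12.0, 19.0]), (80, 26, [-1.0, 5.0, 11.0]), (88, 20, [1.0, 12.0, 16.0]), (96, 9, [15.0, 18.0, 21.0]), (104, 64, [-9.0, 17.0, 25.0]), (112, 42, [-7.0, 9.0, 24.0])]
scene
[(-112, 16, [-10.0, 11.0, 21.0]), (-104, 44, [-2.0, 14.0, 20.0]), (-96, 17, [-11.0, 0.0, 12.0]), (-88, 7, [-11.0, -4.0, 11.0]), (-80, 9, [-11.0, -5.0, 14.0]), (-72, 42, [-5.0, 4.0, 11.0]), (-64, 28, [-9.0, 9.
[... 274 characters left out ...]
.0, -6.0, -1.0]), (16, 12, [-10.0, -4.0, -0.0]), (24, 13, [-14.0, -8.0, -0.0]), (32, 11, [-13.0, -4.0, -0.0]), (40, 13, [-13.0, -5.0, -1.0]), (48, 7, [-13.0, -11.0, -5.0]), (56, 12, [-13.0, -5.0, 18.0]), (64, 24, [-9.0, 14.0, 17.0]), (72, 32, [-10.0, 4.0, 14.0]), (80, 15, [-12.0, -2.0, 8.0]), (88, 17, [-13.0, -5.0, 11.0]), (96, 9, [-12.0, -8.0, -5.0]), (104, 25, [-8.0, 3.0, 21.0]), (112, 111, [-11.0, 6.0, 19.0])]
level above [525.4 218.2 189. ]
tilt35 [532.8 217.6 157.5]
tilt12 [547.7 216.6 136.2]
clk 5.83 pos [490.1 -63.4 114.3] zyaw 12.73 xaxis [ 0.021  0.002 -1.   ] F [-0.2 -0.2 -0.5] w 52.2 q [ 0.26  0.6  -0.27  2.07  0.32  0.49 -0.02]
shift tool [-155.7    1.1    3.3]
roll needed -73.17
```

Emit:
apply_moves:
  targets:
    - [[-50,0,0],0,40]
    - [[-50,0,0],-9.1,40]
    - [[-50,0,0],-9.1,40]
    - [[0,0,0],-9.1,40]
    - [[0,0,0],-9.1,40]
    - [[0,0,0],-9.1,40]
    - [[0,0,0],-9.1,40]
    - [[0,0,0],-9.1,40]
    - [[0,0,0],-9.1,40]

```text
clock: 6.95
eef_pos: [485.5, -74.5, 271.4]
tool_rot: [-1.766, 1.548, -0.249]
force: [0.2, -0.1, -2.0]
width: 52.1
```

```bash
python3 go.py 513 219 270 85.9
```

```text
clk 6.95 pos [485.5 -74.5 271.4] zyaw 86.92 xaxis [ 0.022 -0.006 -1.   ] F [ 0.2 -0.1 -2. ] w 52.1 q [ 0.63  0.42 -0.75  1.9   0.36  0.93  1.23]
shift tool [  0.4 -11.7 294.6]
roll needed 1.02
```

Emit:
apply_moves:
  targets:
    - [[0,-2,42],1,40]
    - [[0,-2,42],0,40]
    - [[0,-2,42],0,40]
    - [[0,-2,42],0,40]
    - [[0,-2,42],0,40]
    - [[0,-2,42],0,40]
    - [[0,0,40],0,40]
    - [[0,0,0],0,40]

```text
clock: 7.95
eef_pos: [523.5, 211.0, 269.8]
tool_rot: [-1.951, 1.546, -0.475]
force: [0.0, 0.2, -1.5]
width: 52.0
```

```bash
python3 - <<'E'
from h import *
for a in((-25,0,60),(-25,0,46),(-25,0,19.4)): print(a,(fromseat(*a)-[0,0,6.7]).round(1))
for n,b in(('scene',(110,230,300,430)),('top',(130,260,200,310))):
    p,d=eyes.get_image(n);cv2.imwrite(f'pics/{n}3.png',cv2.resize(p[b[0]:b[1],b[2]:b[3]],None,fx=5,fy=5,interpolation=cv2.INTER_CUBIC)[:600,:800])
E
python3 go.py 521.5 218.4 173.2 85.9
```

```text
(-25, 0, 60) [521.7 218.4 168.1]
(-25, 0, 46) [529.8 217.9 156.6]
(-25, 0, 19.4) [545.  216.8 134.9]
clk 8.05 pos [523.9 206.8 269.3] zyaw 84.29 xaxis [ 0.021 -0.015 -1.   ] F [ 1.2 -0.7 -1.6] w 52.4 q [ 0.02  0.53 -0.71  1.72  0.42  1.04  0.63]
shift tool [95.8  5.8 12.6]
roll needed -1.61
```

View pics/scene3.png

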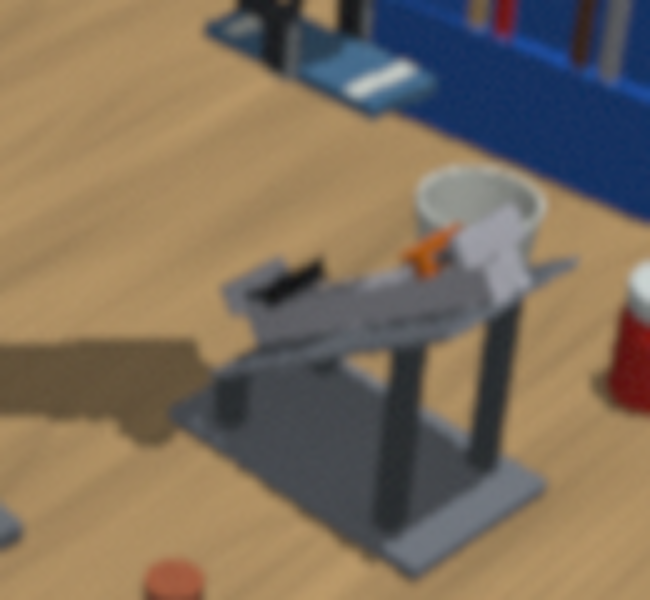

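View pics/top3.png

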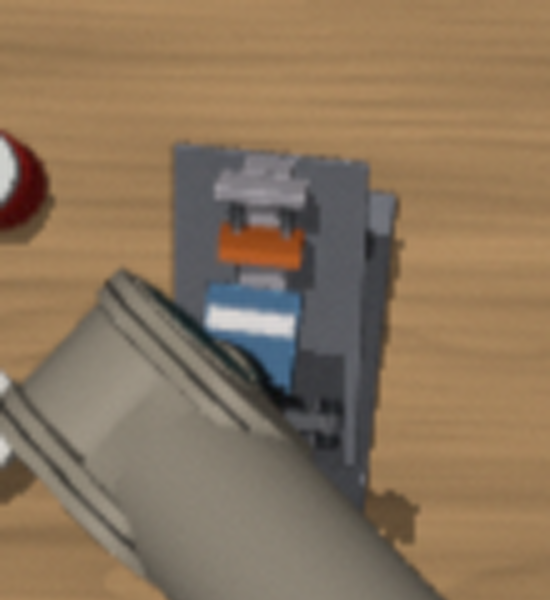

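The tile is held level above the stand, its high end pointing at the orange jaw. In the scene crop the tile is at (320,60), the orange jaw at (430,250) and the black jaw at (290,283). I'll lower it now.

Emit:
apply_moves:
  targets:
    - [[20,3,6],-0.8,40]
    - [[30,3,6],-0.8,40]
    - [[25,0,0],0,40]
    - [[0,0,0],0,40]

```text
clock: 8.55
eef_pos: [523.2, 208.3, 192.6]
tool_rot: [-2.252, 1.54, -0.764]
force: [0.2, 0.4, -0.8]
width: 52.0
```

```bash
python3 go.py 521.7 218.4 168.1 85.9
```

```text
clk 8.55 pos [523.2 208.3 192.6] zyaw 85.19 xaxis [ 0.023 -0.022 -1.   ] F [ 0.2  0.4 -0.8] w 52.0 q [-0.03  0.62 -0.65  1.81  0.51  0.88  0.56]
shift tool [24.2  3.  10.4]
roll needed -0.71
```

Emit:
apply_moves:
  targets:
    - [[10,2,10],-0.7,40]
    - [[10,0,0],0,40]
    - [[0,0,0],0,40]

```text
clock: 8.93
eef_pos: [524.2, 217.5, 173.2]
tool_rot: [-2.183, 1.538, -0.686]
force: [-0.5, -1.0, -0.9]
width: 52.2
```

```bash
python3 go.py 521.7 218.4 168.1 85.9
```

```text
clk 8.93 pos [524.2 217.5 173.2] zyaw 85.76 xaxis [ 0.026 -0.021 -0.999] F [-0.5 -1.  -0.9] w 52.2 q [-0.06  0.65 -0.64  1.82  0.54  0.85  0.53]
shift tool [5.  2.7 0.8]
roll needed -0.14
```

Emit:
apply_moves:
  targets:
    - [[9,-3,0],0,40]
    - [[9,-3,0.5],0,40]
    - [[0,0,0],0,40]

```text
clock: 9.3
eef_pos: [531.8, 217.5, 154.9]
tool_rot: [-2.137, 1.537, -0.64]
force: [-0.4, -0.2, -0.2]
width: 52.1
```

```bash
cat > seat.py <<'E'
from h import *
from cell import status
s=status.read_state();print('pivot seat',toseat(s['eef_pos']+[0,0,6.7]).round(1))
E
python3 seat.py; python3 go.py 530 218 156 85.9
```

```text
pivot seat [-24.3  -0.2  43.4]
clk 9.3 pos [531.8 217.5 154.9] zyaw 85.76 xaxis [ 0.027 -0.02  -0.999] F [-0.4 -0.2 -0.2] w 52.1 q [-0.07  0.68 -0.62  1.81  0.57  0.82  0.52]
shift tool [-1.2  1.8  0.3]
roll needed -0.14
```

Emit:
apply_moves:
  targets:
    - [[4,-3,0],0,40]
    - [[4,-3,0],0,40]
    - [[4,-3,0],0,40]
    - [[0,0,0],0,40]

```text
clock: 9.8
eef_pos: [531.4, 217.3, 143.6]
tool_rot: [-2.62, 1.543, -1.119]
force: [-0.8, -1.8, 6.7]
width: 52.0
```

```bash
python3 seat.py; python3 go.py; python3 - <<'E'
from h import *
b=(110,230,300,430)
p,d=eyes.get_image('scene');cv2.imwrite('pics/s4.png',cv2.resize(p[b[0]:b[1],b[2]:b[3]],None,fx=5,fy=5,interpolation=cv2.INTER_CUBIC))
E
```

```text
pivot seat [-31.1  -0.4  34.3]
clk 9.8 pos [531.4 217.3 143.6] zyaw 85.97 xaxis [ 0.012 -0.025 -1.   ] F [-0.8 -1.8  6.7] w 52.0 q [-0.07  0.7  -0.61  1.81  0.57  0.82  0.52]
```

View pics/s4.png

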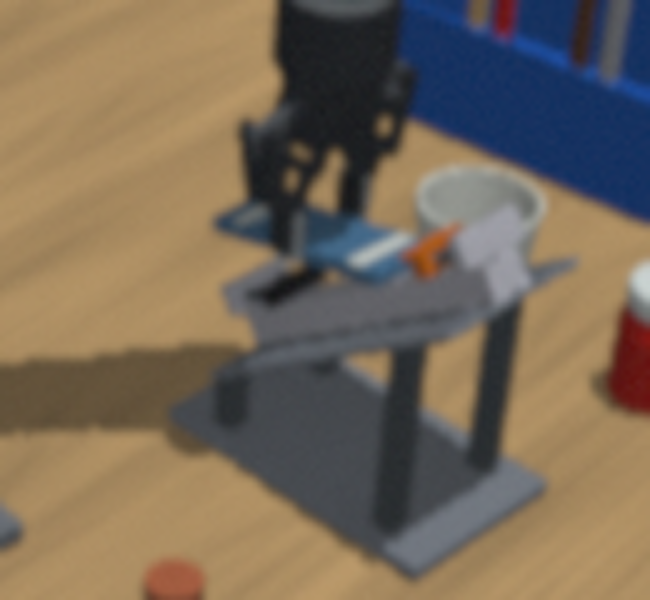

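Emit:
apply_moves:
  targets:
    - [[4,-5,0],0,40]
    - [[4,-5,0],0,40]
    - [[4,-5,0],0,40]
    - [[0,0,0],0,40]

```text
clock: 10.35
eef_pos: [533.8, 217.1, 132.0]
tool_rot: [2.975, 1.539, -1.803]
force: [-0.2, -0.1, 4.2]
width: 51.6
```

```bash
python3 seat.py; python3 go.py; python3 - <<'E'
from h import *
b=(110,230,300,430)
p,d=eyes.get_image('scene');cv2.imwrite('pics/s5.png',cv2.resize(p[b[0]:b[1],b[2]:b[3]],None,fx=5,fy=5,interpolation=cv2.INTER_CUBIC))
E
```

```text
pivot seat [-35.7  -0.5  23.5]
clk 10.35 pos [533.8 217.1 132. ] zyaw 86.29 xaxis [-0.007 -0.031 -0.999] F [-0.2 -0.1  4.2] w 51.6 q [-0.07  0.73 -0.61  1.79  0.57  0.83  0.53]
```

View pics/s5.png

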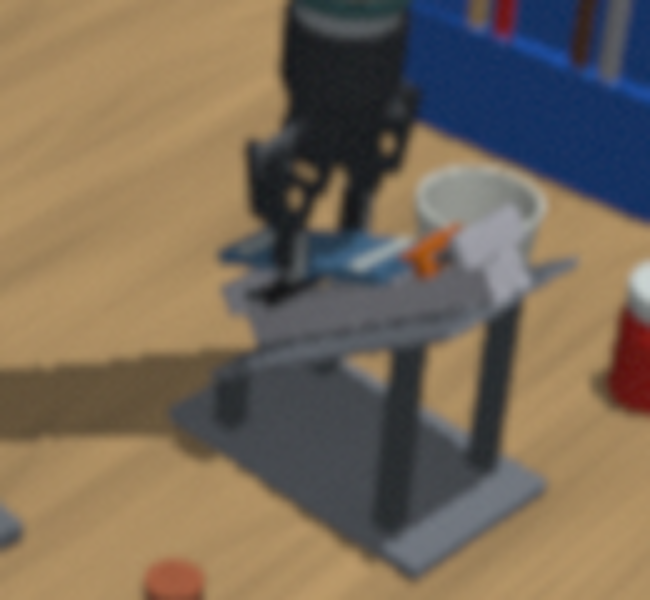

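Emit:
apply_moves:
  targets:
    - [[-4,-7,0],0,40]
    - [[-4,-7,0],0,40]
    - [[-4,-7,0],0,40]
    - [[0,0,0],0,40]

```text
clock: 10.9
eef_pos: [549.2, 217.3, 144.1]
tool_rot: [2.704, 1.534, -2.071]
force: [0.2, -0.7, 2.6]
width: 52.0
```

```bash
python3 seat.py; python3 go.py
```

```text
pivot seat [-16.2   0.8  24.6]
clk 10.9 pos [549.2 217.3 144.1] zyaw 86.48 xaxis [-0.018 -0.032 -0.999] F [ 0.2 -0.7  2.6] w 52.0 q [-0.06  0.73 -0.62  1.73  0.55  0.89  0.58]
```

Emit:
apply_moves:
  targets:
    - [[-2,-6,-0.5],0.5,40]
    - [[-2,-6,0],0,40]
    - [[0,0,0],0,40]

```text
clock: 11.28
eef_pos: [555.1, 217.2, 147.8]
tool_rot: [2.514, 1.527, -2.267]
force: [-0.6, -1.1, 6.2]
width: 51.9
```

```bash
python3 seat.py; python3 go.py; python3 - <<'E'
from h import *
for n,b in(('scene',(110,230,300,430)),('top',(130,260,200,310))):
    p,d=eyes.get_image(n);cv2.imwrite(f'pics/{n}6.png',cv2.resize(p[b[0]:b[1],b[2]:b[3]],None,fx=5,fy=5,interpolation=cv2.INTER_CUBIC)[:600,:800])
E
```

```text
pivot seat [-9.3  1.1 24.2]
clk 11.28 pos [555.1 217.2 147.8] zyaw 86.12 xaxis [-0.028 -0.034 -0.999] F [-0.6 -1.1  6.2] w 51.9 q [-0.06  0.74 -0.63  1.7   0.54  0.92  0.59]
```

View pics/scene6.png

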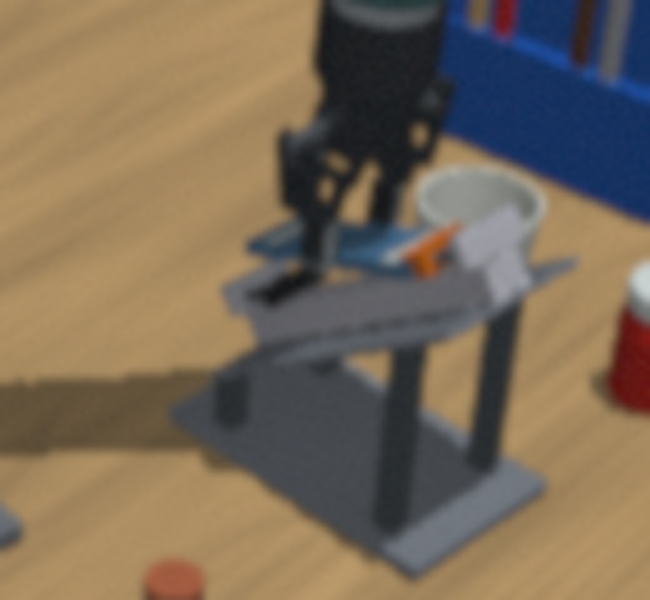

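View pics/top6.png

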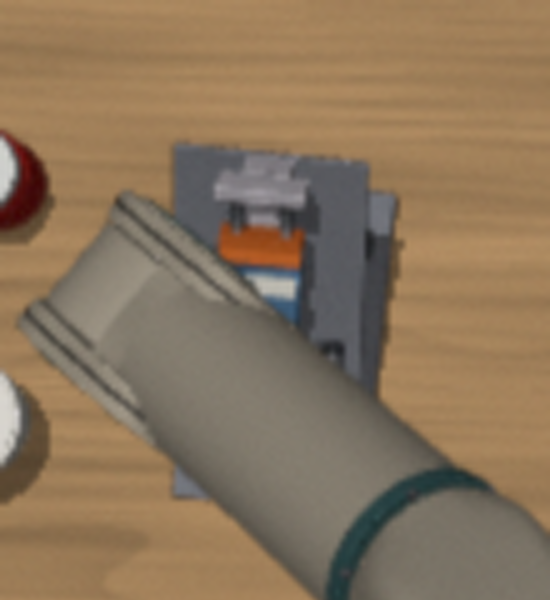

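Emit:
apply_moves:
  targets:
    - [[-4,-8,0],0,40]
    - [[-4,-8,0],0,40]
    - [[0,0,0],0,40]

```text
clock: 11.75
eef_pos: [560.4, 216.9, 153.9]
tool_rot: [2.295, 1.509, -2.483]
force: [-3.0, -0.4, 3.3]
width: 52.2
```

```bash
python3 seat.py; python3 go.py
```

```text
pivot seat [-1.5  1.3 26.2]
clk 11.75 pos [560.4 216.9 153.9] zyaw 86.3 xaxis [-0.049 -0.038 -0.998] F [-3.  -0.4  3.3] w 52.2 q [-0.05  0.75 -0.64  1.66  0.52  0.97  0.62]
```

Emit:
apply_moves:
  targets:
    - [[-3,-12,0],0,40]
    - [[-3,-12,0],0,40]
    - [[-2,-12,0],0,40]

```text
clock: 12.12
eef_pos: [569.8, 215.2, 154.2]
tool_rot: [2.08, 1.457, -2.69]
force: [-21.5, -0.4, 0.2]
width: 52.1
```

```bash
python3 seat.py; python3 go.py; python3 - <<'E'
from h import *
for n,b in(('scene',(110,230,300,430)),('top',(130,260,200,310))):
    p,d=eyes.get_image(n);cv2.imwrite(f'pics/{n}7.png',cv2.resize(p[b[0]:b[1],b[2]:b[3]],None,fx=5,fy=5,interpolation=cv2.INTER_CUBIC)[:600,:800])
E
```

```text
pivot seat [ 6.5  0.2 21. ]
clk 12.12 pos [569.8 215.2 154.2] zyaw 86.86 xaxis [-0.102 -0.049 -0.994] F [-21.5  -0.4   0.2] w 52.1 q [-0.05  0.79 -0.64  1.59  0.5   1.06  0.67]
```

View pics/scene7.png

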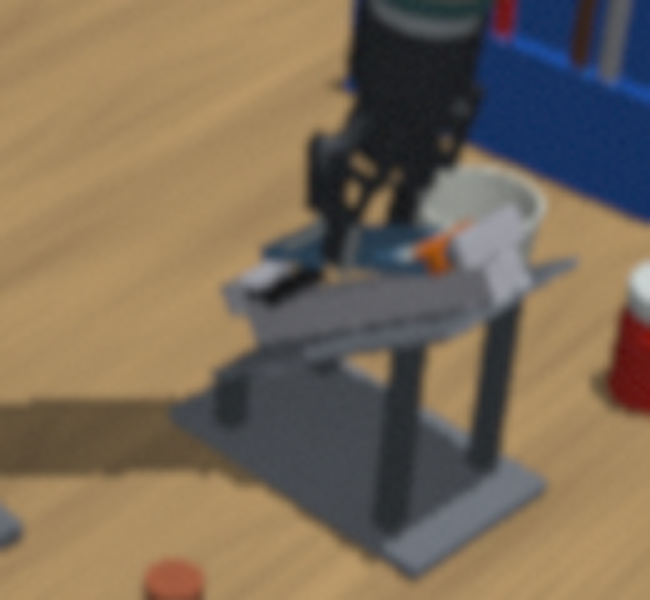

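View pics/top7.png

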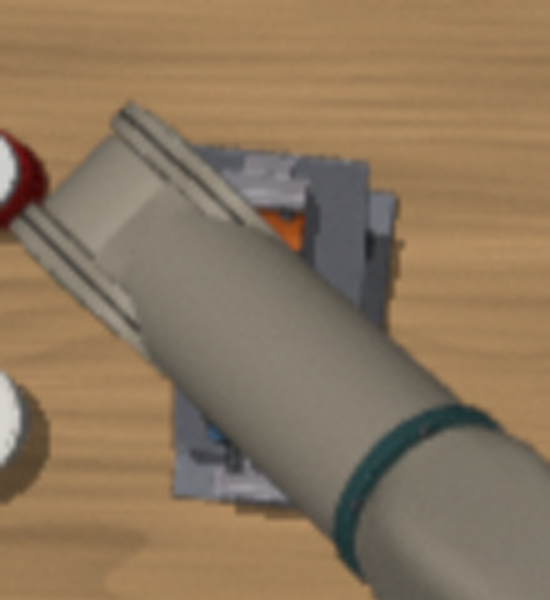

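Emit:
apply_moves:
  targets:
    - [[-2,-10,0],0,40]
    - [[-1,-10,0],0,40]

```text
clock: 12.48
eef_pos: [572.4, 214.3, 150.6]
tool_rot: [2.016, 1.421, -2.748]
force: [-19.5, -1.0, 1.2]
width: 52.0
```

```bash
python3 seat.py; python3 go.py; python3 - <<'E'
from h import *
p,d=eyes.get_image('scene');cv2.imwrite('pics/s8.png',cv2.resize(p[140:200,340:420],None,fx=9,fy=9,interpolation=cv2.INTER_CUBIC))
np.savez('scene8.npz',p=p,d=d)
E
```

```text
pivot seat [ 6.6 -0.5 16.5]
clk 12.47 pos [572.4 214.3 150.6] zyaw 87.27 xaxis [-0.138 -0.057 -0.989] F [-19.5  -1.    1.2] w 52.0 q [-0.05  0.82 -0.65  1.54  0.48  1.11  0.7 ]
```

View pics/s8.png

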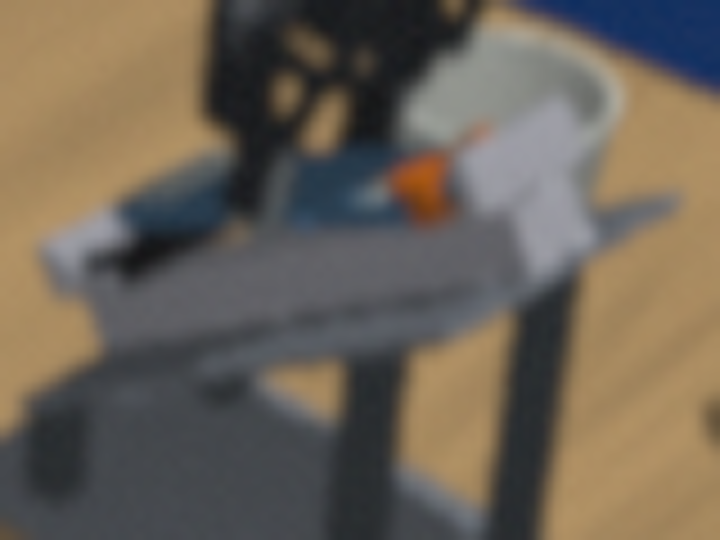

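```bash
python3 - <<'E'
from h import *
c=eyes.camera_params('scene');R=np.array(c['R'])
def proj(P):
    q=R@P+c['t'];return np.array([c['cx']+c['fx']*q[0]/q[2],c['cy']+c['fy']*q[1]/q[2]])
for x in(59,67,75): print(x,proj(fromseat(x,-25,17)),)
a=np.load('scene0.npz')['p'];b=np.load('scene8.npz')['p']
e=(proj(fromseat(75,-25,17))-proj(fromseat(59,-25,17)))/16;print(e)
def om(p):
    h=cv2.cvtColor(p,cv2.COLOR_BGR2HSV);m=((h[...,0]<14)&(h[...,1]>140)).astype(np.uint8)
    k=np.zeros_like(m);k[150:180,370:410]=m[150:180,370:410];v,u=np.nonzero(k);return u,v
for p in(a,b):
    u,v=om(p);print(len(u),u.mean(),v.mean(),u.min(),v.max(), np.percentile(u,10))
for p in (a,b):
    f=p.astype(float);o=f[...,2]-f[...,0];print([o[r,374:402].astype(int).tolist() for r in (160,163,166)])
# black tip and tile low edge
for x,z,n in((-62,17.5,'black tip near'),(-62,14.3,'u'),(-70,0,'')): print(n,proj(fromseat(x,-25,z)), '9x crop',(proj(fromseat(x,-25,z))-[340,140])*9)
E
```

```text
59 [378.65426876 161.32973516]
67 [380.4751418  160.95367066]
75 [382.31422032 160.57384618]
[ 0.22874697 -0.04724306]
39 384.84615384615387 160.28205128205127 381 164 382.0
23 386.4347826086956 160.2608695652174 384 163 385.0
[[65, 65, 63, 65, 69, 75, 88, 101, 113, 128, 139, 127, 97, 64, 36, 10, -4, -7, -8, -8, -8, -8, -9, -8, -7, -7, -7, -8], [59, 58, 57, 51, 45, 36, 24, 20, 37, 68, 110, 128, 112, 71, 34, 15, 6, -3, -5, -5, -8, -6, -7, -8, -7, -9, -9, -8], [-3, -4, -4, -7, -6, -7, -7, -6, 0, 8, 16, 14, 8, 1, -3, -5, -5, -4, -6, -4, -5, -4, -5, -6, -8, -9, -8, -9]]
[[-35, -36, -34, -36, -37, -33, -26, -10, 12, 50, 99, 126, 138, 136, 99, 37, -3, -7, -8, -8, -8, -9, -8, -9, -8, -8, -9, -8], [-40, -38, -38, -37, -39, -37, -33, -32, -34, -32, -13, 26, 68, 88, 80, 55, 27, 7, -4, -6, -7, -7, -7, -7, -9, -9, -8, -9], [-11, -7, -8, -7, -8, -8, -8, -7, -7, -9, -8, -5, -1, 2, 0, -3, -4, -4, -5, -7, -5, -6, -5, -7, -8, -8, -9, -8]]
black tip near [353.10054309 166.45023019] 9x crop [117.90488781 238.05207175]
u [353.47175156 167.37871656] 9x crop [121.24576404 246.40844905]
 [353.56017426 171.81762405] 9x crop [122.04156834 286.35861648]
```

Emit:
apply_moves:
  targets:
    - [[-10,-9,0],0,40]
    - [[-10,-9,0],0,40]

```text
clock: 12.78
eef_pos: [577.6, 213.3, 161.3]
tool_rot: [1.981, 1.385, -2.778]
force: [-13.1, 0.6, -11.2]
width: 51.9
```

```bash
cat >seat.py <<'E'
from h import *
from cell import status
from scipy.spatial.transform import Rotation as Ro
s=status.read_state();M=Ro.from_euler('xyz',s['tool_rot']).as_matrix()
print('pivot seat',toseat(s['eef_pos']-6.7*M[:,0]).round(1),'F seat',(s['force']@RS).round(1))
E
cat > jaw.py <<'E'
from h import *
import sys
p,d=eyes.get_image('scene')
a=np.load('scene0.npz')['p']
def cm(p):
    f=p.astype(float);o=(f[...,2]-f[...,0])[162:165,380:398].clip(20)-20;return (o.sum(0)*np.arange(380,398)).sum()/o.sum()
print('jaw mm',(cm(p)-cm(a))/.229)
cv2.imwrite(sys.argv[1],cv2.resize(p[140:200,340:420],None,fx=9,fy=9,interpolation=cv2.INTER_CUBIC))
E
python3 seat.py; python3 go.py; python3 jaw.py pics/s9.png
```

```text
pivot seat [17.9 -0.6 21.5] F seat [-17.2  -0.3  -1.6]
clk 12.78 pos [577.6 213.3 161.3] zyaw 87.66 xaxis [-0.173 -0.066 -0.983] F [-13.1   0.6 -11.2] w 51.9 q [-0.05  0.83 -0.65  1.48  0.46  1.18  0.73]
jaw mm 19.458293487371133
```

View pics/s9.png

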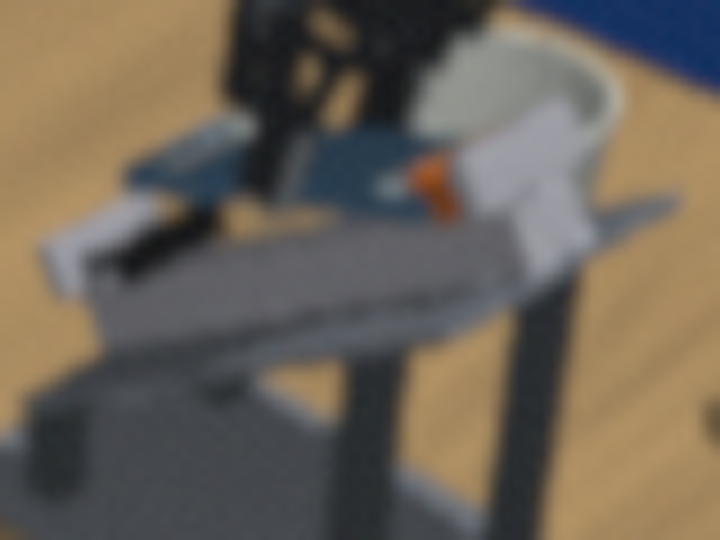

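Emit:
apply_moves:
  targets:
    - [[2,-9,0],0,40]

```text
clock: 12.95
eef_pos: [579.4, 212.8, 156.2]
tool_rot: [1.964, 1.369, -2.794]
force: [-15.7, -0.4, 1.7]
width: 52.0
```

```bash
python3 seat.py; python3 go.py; python3 jaw.py pics/s10.png
```

```text
pivot seat [16.5 -0.9 16.2] F seat [-11.9  -1.5  10.4]
clk 12.95 pos [579.4 212.8 156.2] zyaw 87.79 xaxis [-0.188 -0.068 -0.98 ] F [-15.7  -0.4   1.7] w 52.0 q [-0.05  0.85 -0.65  1.47  0.46  1.2   0.74]
jaw mm 18.77336126106364
```

Emit:
apply_moves:
  targets:
    - [[2,-8,0.5],0.9,40]
    - [[2,-8,0.5],0.9,40]

```text
clock: 13.25
eef_pos: [583.2, 213.1, 146.4]
tool_rot: [1.972, 1.344, -2.814]
force: [-19.4, -3.5, 29.6]
width: 52.2
```

```bash
python3 seat.py; python3 go.py; python3 jaw.py pics/s11.png
```

```text
pivot seat [14.1 -0.3  5.9] F seat [ 1.4 -4.9 35.2]
clk 13.25 pos [583.2 213.1 146.4] zyaw 86.27 xaxis [-0.213 -0.072 -0.974] F [-19.4  -3.5  29.6] w 52.2 q [-0.06  0.87 -0.64  1.43  0.45  1.22  0.72]
jaw mm 17.983882690200804
```

View pics/s11.png

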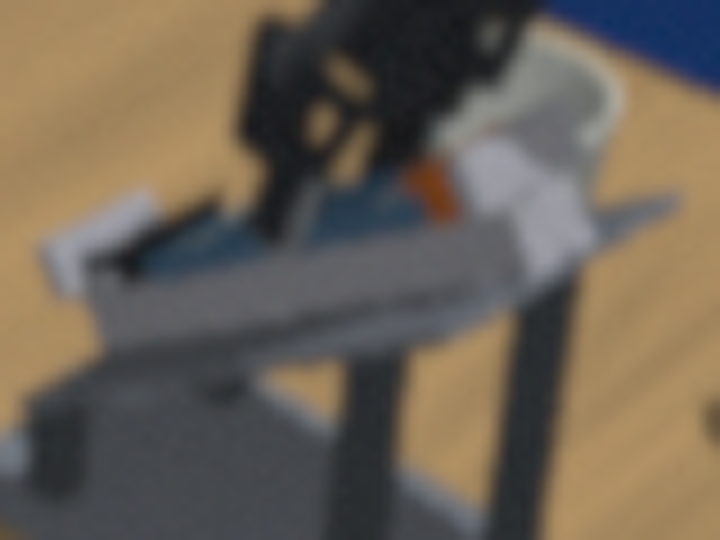

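The tile is flat on the bed behind the black lip, with the jaw about 15–18 mm back. I'll ease it down the slope before releasing.

Emit:
apply_moves:
  targets:
    - [[1,3,0],0,40]
    - [[2,4,0],0,40]

```text
clock: 13.55
eef_pos: [572.2, 213.9, 142.8]
tool_rot: [1.963, 1.335, -2.824]
force: [1.1, 1.8, -6.2]
width: 52.2
```

```bash
python3 seat.py; python3 go.py; python3 jaw.py pics/s12.png
```

```text
pivot seat [ 3.1 -0.3  9.2] F seat [-2.7  1.9 -5.6]
clk 13.55 pos [572.2 213.9 142.8] zyaw 86.31 xaxis [-0.222 -0.073 -0.972] F [ 1.1  1.8 -6.2] w 52.2 q [-0.06  0.87 -0.64  1.46  0.45  1.21  0.71]
jaw mm 9.44688527480803
```

Emit:
apply_moves:
  targets:
    - [[4,-2,0],0,40]

```text
clock: 13.72
eef_pos: [572.6, 213.8, 139.1]
tool_rot: [1.961, 1.334, -2.826]
force: [-7.6, -1.2, 31.2]
width: 52.4
```

```bash
python3 seat.py; python3 go.py; python3 jaw.py pics/s13.png
```

```text
pivot seat [ 1.3 -0.3  6. ] F seat [11.8 -1.8 29.9]
clk 13.72 pos [572.6 213.8 139.1] zyaw 86.33 xaxis [-0.223 -0.073 -0.972] F [-7.6 -1.2 31.2] w 52.4 q [-0.06  0.88 -0.64  1.46  0.45  1.21  0.71]
jaw mm 7.5239223780672
```

View pics/s13.png

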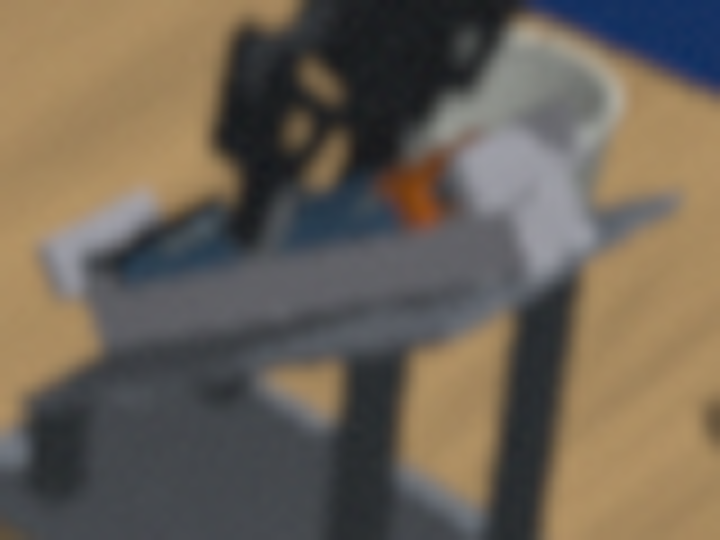

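The tile lies flat under both lips. Now I'll release it and retract.

Emit:
apply_moves:
  targets:
    - [[0,0,0],0,60]
    - [[0,0,0],0,75]
    - [[0,0,0],0,85]
    - [[0,0,0],0,85]

```text
clock: 14.28
eef_pos: [576.6, 212.5, 140.0]
tool_rot: [1.972, 1.341, -2.817]
force: [-0.2, -1.0, 0.5]
width: 84.4
```

```bash
python3 seat.py; python3 go.py; python3 jaw.py pics/s14.png
```

```text
pivot seat [ 5.1 -1.4  4.4] F seat [ 0.2 -1.   0.5]
clk 14.28 pos [576.6 212.5 140. ] zyaw 86.17 xaxis [-0.216 -0.073 -0.974] F [-0.2 -1.   0.5] w 84.4 q [-0.06  0.88 -0.64  1.46  0.45  1.2   0.71]
jaw mm 3.3456402811417045
```

View pics/s14.png

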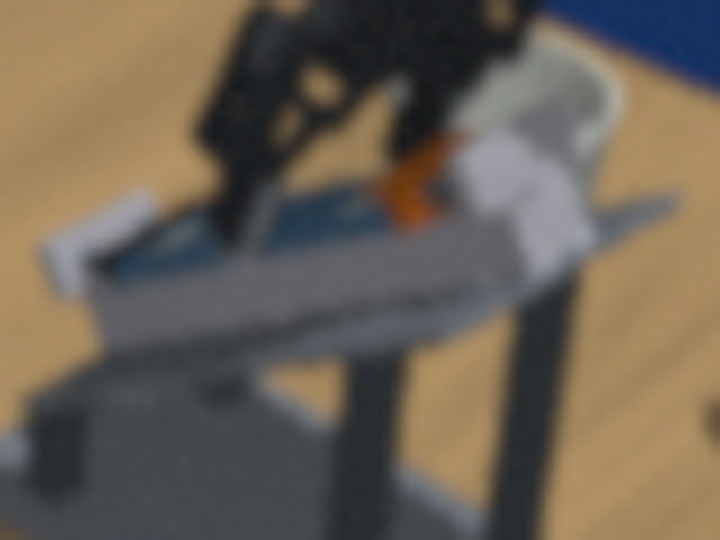

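Emit:
apply_moves:
  targets:
    - [[-20,3,0],0,85]
    - [[-40,8,0],0,85]
    - [[-50,10,0],0,85]
    - [[-40,30,0],0,85]
    - [[0,50,-20],0,85]
    - [[0,30,-50],0,85]
    - [[0,0,-50],0,85]
    - [[0,0,-50],0,85]
    - [[0,0,-50],0,85]
    - [[0,0,0],0,85]

```text
clock: 15.58
eef_pos: [465.0, 15.1, 350.8]
tool_rot: [1.978, 1.357, -2.806]
force: [-0.3, 0.3, 0.5]
width: 84.9
```

```bash
python3 go.py; python3 jaw.py pics/s15.png; python3 - <<'E'
from h import *
p,d=eyes.get_image('top');np.savez('top9.npz',p=p,d=d)
cv2.imwrite('pics/t15.png',cv2.resize(p[140:250,200:310],None,fx=5,fy=5,interpolation=cv2.INTER_CUBIC))
cv2.imwrite('pics/t15full.png',p)
hsv=cv2.cvtColor(p,cv2.COLOR_BGR2HSV);U,V=np.meshgrid(np.arange(640),np.arange(400))
bx=(U>235)&(U<275)&(V>160)&(V<230)
blue=((hsv[...,0]>90)&(hsv[...,0]<125)&(hsv[...,1]>90)&bx).astype(np.uint8)
cnt=np.concatenate(cv2.findContours(blue,0,1)[0])[:,0]
# cast to tile-top plane
c=eyes.camera_params('top');R=np.array(c['R']);o=-R.T@c['t']
D=np.stack([(cnt[:,0]-c['cx'])/c['fx'],(cnt[:,1]-c['cy'])/c['fy'],np.ones(len(cnt))],-1)@R
k=(10-(o-S0)@ez)/(D@ez);P=toseat(o+D*k[:,None])
print('tile rect in seat',cv2.minAreaRect(P[:,:2].astype(np.float32)))
W=toseat(world('top',U,V,d));m=(abs(W[...,1])<20)
for a,b in((-50,-30),(-30,0),(0,30),(30,52)):
    q=W[m&(W[...,0]>a)&(W[...,0]<b)&(abs(W[...,2])<40)];print(a,np.median(q[:,2]).round(1))
E
```

```text
clk 15.57 pos [465.   15.1 350.8] zyaw 86.38 xaxis [-0.201 -0.07  -0.977] F [-0.3  0.3  0.5] w 84.9 q [ 0.38  0.43 -0.74  1.66  0.29  1.39  1.07]
jaw mm 3.772207093971834
tile rect in seat ((-17.665733337402344, -0.2876739501953125), (115.54015350341797, 53.41600036621094), 1.511181354522705)
-50 12.3
-30 12.1
0 11.3
30 11.3
```

View pics/t15.png

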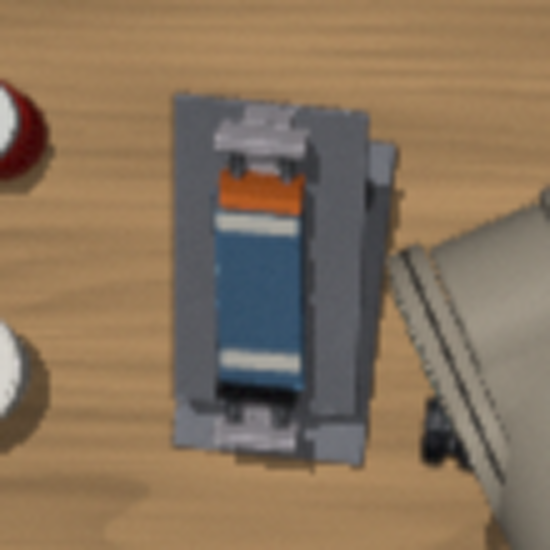

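View pics/s15.png

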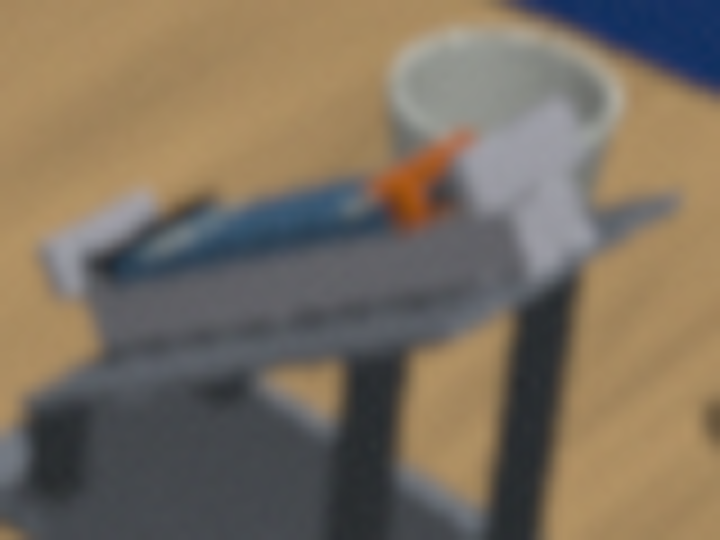

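View pics/t15full.png

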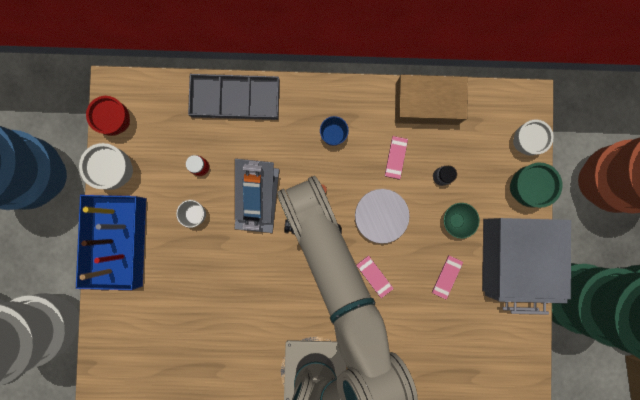

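The top view shows the tile clipped between the orange jaw (260,192 in the crop) and the black jaw (258,390 in the crop). Nothing else has visibly moved. As a check, I'll compare depth before and after along the tile for flatness and the jaw shifts.

```bash
python3 - <<'E'
from h import *
U,V=np.meshgrid(np.arange(640),np.arange(400))
a=np.load('top0.npz');fr=[eyes.get_image('top') for _ in range(6)]
d=np.mean([f[1] for f in fr],0);g1=np.mean([f[0].astype(float) for f in fr],0)
W0=toseat(world('top',U,V,a['d']));W1=toseat(world('top',U,V,d))
rows=range(187,213)
x=[];t=[];b=[]
for v in rows:
    s=slice(249,256);x.append(W1[v,s,0].mean());b.append(W0[v,s,2].mean());t.append(W1[v,s,2].mean())
x=np.array(x);b=np.array(b);t=np.array(t)
print(np.c_[x,b,t,t-b].round(1)[::3])
m=(x>-50)&(x<50);print('tilt tile plane deg',np.degrees(np.arctan(np.polyfit(x[m],t[m],1)[0])),'bed',np.degrees(np.arctan(np.polyfit(x[m],b[m],1)[0])), 'mean thick',(t-b)[m].mean())
# black jaw grey level rows before/after, columns mean
g0=a['p'].astype(float)
print('rows 205-228 before',g0[205:228,247:257].mean((1,2)).astype(int));print('after',g1[205:228,247:257].mean((1,2)).astype(int))
# bystanders diff
for nm,(u,v) in dict(white_pot=(190,214),bluepot=(334,131),bowl=(461,221),jara=(197,165),jarb=(446,176)).items():
    A=g0[v-18:v+18,u-18:u+18].mean(2).astype(np.float32);B=g1[v-18:v+18,u-18:u+18].mean(2).astype(np.float32);print(nm,np.round(cv2.phaseCorrelate(A,B)[0],2))
E
```

```text
[[ 39.    1.4  11.3   9.9]
 [ 28.3   2.3  11.3   9. ]
 [ 18.1   1.2  12.5  11.3]
 [  6.8   1.4  11.8  10.4]
 [ 15.7   2.2  43.   40.8]
 [  4.8   0.8  42.7  41.9]
 [-26.4   1.3  12.   10.7]
 [-37.9  -0.6  11.5  12.1]
 [-49.    2.7  12.    9.3]]
tilt tile plane deg 9.935194269966068 bed 0.6383320112556647 mean thick 18.624252167663105
rows 205-228 before [135 134 132 131 131 131 132 132 124  81  29  15  17  25  55  92 100 101
  98 103 115 129 143]
after [ 80  80  80  80  88 119 160 161 143  92  77  65  31  17  20  39  74  97
  98 103 115 129 143]
white_pot [-0.01 -0.02]
bluepot [ 0.06 -0.04]
bowl [ 0.05 -0.05]
jara [0.06 0.03]
jarb [ 0.   -0.04]
```

```bash
python3 -c "
from cell import ctrl,status
print(ctrl.finish_job()); print(status.read_state()['clock'])"
```

```text
the job is handed in; nothing more can be done
None
the job is handed in; nothing more can be done
```

I clipped the blue tile into the spring holder, glazed side up, and handed the job in at about 16 s; no verdict was reported. I gripped it across its long sides on the wheel and carried it over the stand. Pressing its high edge on the bed tilted it in the grip. I then pushed it under the orange lip, lowered the black-jaw edge onto the bed, eased it down the slope and let go.

**What the last checks showed:**
- **Jaws:** the orange jaw went back roughly 18 mm during the insertion and now rests about 3.5 mm back. The black jaw is about 3–5 mm back.
- **Seating:** the tile's top is 9–12 mm above where the bed was, with no steady slope, so it looks flat. It sits about 0.3 mm off centre sideways.
- **Squareness:** it reads about 1.5° off square against my stand yaw, which is good to about 1°; the limit is 2.9°.
- **Bystanders:** both pots, the bowl and both jars shifted less than 0.1 pixel in the top view.
- **Robot:** the arm was clear of everything when I handed in.

**Failed, disagreed or unchecked:**
- **Position along the slope:** the tile's visible edges put it about 5 mm low against my seat estimate. I trusted the two jaw readings, which put it close to centre, because my seat position is only good to about 3 mm.
- **Flatness fit:** two of the nine depth samples I printed along the tile were about 30 mm too high. They spoiled the automatic tilt fit, so I judged flatness from the rest.
- **Brush and kiln prop:** I didn't measure these at the end because the arm partly hid them. It passed above them on the way.
- **Tool tilt:** the tool drifted up to about 13° off vertical while pushing against the spring.

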